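# Click the portion wheel to the tart setting and store it

### The job

Set the tart filler's portion: with a fingertip, flick the edge of the star wheel on the white setter forward (counter-clockwise seen from above), click by click, until its yellow tooth rests at the red pointer and not a click further. Then take the finger off the wheel and press the green button on the steel box all the way down to store the setting, and let it come up again. Only flick and press: the setter must stay where it stands, nothing is to be picked up, and the tarts and other things around are left alone.

Things in the scene. Friction and masses are not known exactly. Their poses are not given: they have to be found in the camera images.
- setter: White portion setter, loose, heavy (about 2.2 kg): gentle pushes do not shift it. Origin: centre of its underside, on the wheel's vertical axis. Base plate 190 (x) x 200 (y) x 14 mm high. A white hood (top 72 mm high) covers the wheel from 45 mm behind the axis (+x) on; its front half (-x, the robot's side at yaw 0) is open from above and in front, and under the teeth too.
- hub (a point): Centre of the star wheel's top, 54 mm above the table. The wheel is a disc of radius 44 mm with 8 radial teeth 45 deg apart, each 10 mm wide, reaching to radius 72 mm; disc and teeth span heights 34 to 54 mm. At rest the teeth point along the setter's x and y axes and half-way between, so one points straight to the front (-x).
- gap (a point): Fixed point on the setter, in the gap between the front tooth and its +y neighbour: 66 mm before the axis (-x), 25 mm to +y, 44 mm above the table (mid-height of the teeth). A fingertip up to about 30 mm thick along y fits in here from above at rest; moved to -y it pushes the front tooth and turns the wheel forward.
- wheel (a joint): Angle of the star wheel (rad), growing forward = counter-clockwise seen from above. 0: the yellow tooth is at the red pointer. One click is 45 deg = 0.785 rad; the wheel rests only at whole clicks (0, -0.785, -1.571, ...), held by a spring pawl; it starts 2 to 4 clicks short of 0. Pushed more than half a click on (22.5 deg), it snaps on to the next rest by itself; pushed less, it springs back. About 2 N at a tooth tip turns it. Stops at -3.53 and +2.36.
- mark (a point): Top of the yellow tooth near its tip, 67 mm from the wheel's axis, 54 mm above the table; the other seven teeth are black. Turns with the wheel.
- pointer (a point): Tip of the red pointer, fixed on the setter 82 mm from the wheel's axis on the setter's -y side, 54 mm above the table (its post stands from 87 to 97 mm from the axis).
- store_top (a point): Centre of the top of the green push button (32 mm across), on a fixed steel box 110 x 120 x 45 mm high with a blue top; the button's top is 67 mm above the table when up and 10 mm above its black round collar (48 mm across).
- store (a joint): Travel of the green button (m): 0 up, 0.006 fully down, which takes 5 N. It springs up by itself.
- tart_a: A custard tart in a black tin, 74 mm across, 25 mm high, 80 g; origin at the centre of its underside. To be left alone.
- tart_b: Another such tart. To be left alone.
- tart_c: Another such tart. To be left alone.
- bowl: Steel bowl, 130 mm across, 60 mm high; origin under its centre. To be left alone.
- jar: Glass jar with steel cap, 64 mm across, 100 mm high; origin under its centre. To be left alone.
- cup: Blue ceramic cup, 76 mm across, 85 mm high; origin under its centre. To be left alone.
- spatula: Spatula lying on the table at the left; origin at its underside. To be left alone.
Things that resemble listed ones, but are neither listed nor needed, are in the scene too. Leave any pink or turquoise look-alike of the part that bears store_top alone.

How it is judged:
By the outcome, as a careful person would: the job done as asked, in the order asked, and still so for the second after the job is handed in, with the robot touching nothing.
It also fails if it takes over 61 s, if anything falls off the work surface, if the arm or the gripper's body presses on something with over 40 N, if the wrist force passes 120 N, or if a joint passes its speed limit or range.

### The arm

A 6-joint arm with a two-finger parallel gripper is mounted at the origin on the work surface. World frame = base frame: x ahead of the robot, y to its left, z up, the work surface at z = 0. Lengths are in mm, angles in rad, forces in N, time in s.
With the tool pointing down it reaches from about 350 to 775 mm from the base axis. Payload 7.3 kg.
Tool frame: the origin (TCP) lies at the very end of the fingers, on their centre line; the grasp point (between the pads) lies 19 mm behind it; z points along the fingers, y is the line along which they close (so a half turn about z gives the same grasp; the last joint's range is limited). The gripper opens to 92 mm and grips with 3 to 60 N. Pads are 19 mm wide; open, the fingers measure 130 mm over their backs; the gripper's body (75 mm by 190 mm) begins 47 mm behind the grasp point.
Start: joints at [-1.26, 0.342, 1.524, -0, 1.275, -0.146], TCP at [231.59, -471.18, 226.741] pointing down, gripper open.
Joint ranges: [-2.53, 2.53], [-0.77, 2.02], [0.04, 2.7], [-1, 4.14], [0.28, 2.66], [-3.11, 3.11]. Speed limits (rad/s): [2.57, 2.57, 3.14, 3.14, 3.14, 3.14].

### API

Orientations are given as [roll, pitch, yaw] about the fixed x, y, z axes, in that order (R = Rz(yaw) Ry(pitch) Rx(roll)).
In Python, from plant import bot gives the robot as it stands.
- The arm moves only by the tool jog_arm, never from a script. Its argument "targets" is a list of rows, each an object with "xyz": the shift along the tool's x, y, z as a fraction of full scale, a list of three; "spin": the turn about the tool's z as a fraction of full scale. In form: [{"xyz": [x, y, z], "spin": spin}, ...]. A call has exactly 10 rows; each row shifts and turns the commanded pose from where the row before left it, along the tool's axes as they then stand; what a row does not reach is not made up. Full scale, the value 1, is 80 mm for a shift and 0.1 rad for a turn. A row lasts 1/8 s, in which the tool goes at most 62.5 mm and 10.7 degrees, less where a joint would pass 70% of its speed; a pose out of reach is approached as far as the arm can. A call with a number of a shift or a turn outside -1 to 1 is refused whole. A call with a gripper value outside its range is refused whole. "gripper" is the opening in per cent of the stroke, from 0 (shut) to 100 (fully open), set as the call begins (left out, the last holds). The fingers move at their own pace and stop on an object; the grip force is fixed at half the most. Time passes only in rows, so rows that do not move let the fingers close, or fill a call up. It gives the time, the measured TCP pose, the force, the opening and the grip force at its end, in the units of the state.
- bot.get_obs(): the state, without advancing time (a new reading comes with each control period).
- bot.capture(name): name is "side" or "top"; returns the picture (480x640x3 uint8, blue, green, red); there is no depth.
- bot.get_calibration(name): a dict with "vfov" (degrees; the focal length in pixels is half the picture's height over the tangent of half this angle, whatever the lens; pixels are square), "cx", "cy" (the principal point, pixels), "k1" (the pictures are not rectified: a ray, as slopes to the right and down, at radius r is drawn at 1 + k1 r^2 times it, then the intrinsics apply), "eye" and "rotation" of the camera in the world. Camera axes: x right, y down, z forward; pixel columns grow to the right and rows downward; lengths in mm; the calibration is good to about 2 mm. A picture is of the moment at which its call begins. get_calibration takes no time and is no camera call.
- bot.close_job(): hands the job in; it is judged then, once.
The state is a dict: "time": time; "joint_positions": joint angles; "dq": joint speeds; "tau": joint torques, N m; "tool_pos": TCP position; "tcp_rot": TCP orientation; "contact_force": force on the tool from outside, world axes, zero at the start; "moment": the same for the moment, N m; "grip_width": finger opening in mm; "finger_force": force on a finger pad.
Only numpy, scipy, OpenCV 4.12 (cv2) and the standard library are available. Lean on these libraries where they do the work, as an engineer would, in place of code of your own. Each camera call takes 0.05 s, during which the arm holds its last target. There are 200 camera calls.

## Working session

There is one attempt and no reset: what is moved stays moved. The work goes in short steps, Python scripts to look and compute and a tool call to move; the robot and the scene stay as the last step left them, time stands still between calls to the robot, and variables do not carry over. Pictures are saved under pics/ and viewed, at most 10 in all, crops included, and the job is handed in when it is done.

Besides the shell and the picture viewer there is one more tool, called after "Request:" as name([rows], argument=value, ...), one row to a line, values as JSON. jog_arm: Moves the arm, as the interface text tells. Shift numbers are shares of 80 mm and turn numbers shares of 0.1 rad, none past 1 either way. Its arguments: {"type":"object","properties":{"targets":{"type":"array","items":{"type":"object","properties":{"xyz":{"type":"array","items":{"type":"number"}},"spin":{"type":"number"}}}},"gripper":{"type":"number"}},"required":["targets"]}

```bash
mkdir -p pics
cat > h.py <<'E'
import numpy as np, cv2
from plant import bot
def px2w(cam,u,v,z):
    c=bot.get_calibration(cam); f=240/np.tan(np.radians(c["vfov"])/2)
    d=np.array([(u-c["cx"])/f,(v-c["cy"])/f]); s=d.copy()
    for _ in range(30): s=d/(1+c["k1"]*(s@s))
    r=np.array(c["rotation"])@np.array([s[0],s[1],1]); e=np.array(c["eye"])
    return (e+r*(z-e[2])/r[2]).round(1)
E
python3 - <<'E'
from h import *
for n in("top","side"):
    cv2.imwrite(f"pics/{n}0.png",bot.capture(n)); print(bot.get_calibration(n))
print(bot.get_obs())
E
```

```text
{'vfov': 46.823933149490266, 'cx': 322.81117911090985, 'cy': 246.1098837072237, 'k1': -0.029901491035992656, 'eye': array([ 199.95964242,   62.85891543, 1706.13435229]), 'rotation': array([-2.97280341e+00, -1.00602577e-03, -1.54592989e+00])}
{'vfov': 44.90510194465415, 'cx': 317.8171883685438, 'cy': 247.40318390818206, 'k1': 0.030873223216451688, 'eye': array([-11.40372765, 993.90876495, 934.63049494]), 'rotation': array([-2.27565459, -0.00686389, -2.6353665 ])}
{'time': 0.1, 'joint_positions': array([-1.25998434e+00,  3.42677252e-01,  1.52487396e+00, -7.92790958e-06,
        1.27540509e+00, -1.46013050e-01]), 'dq': array([ 0.00012887, -0.00044479, -0.0018187 , -0.00059577, -0.00085341,
        0.00025286]), 'tau': array([ 2.50040925e-03, -4.32005954e+01, -2.44694549e+01,  7.19690393e-02,
        5.25773282e-02, -2.90260061e-05]), 'tool_pos': array([ 231.48358613, -470.82933269,  226.1184872 ]), 'tcp_rot': array([-3.14024241e+00, -1.90902867e-04,  4.56827221e-01]), 'contact_force': array([ 1.15411009, -0.4097992 , -0.38271912]), 'moment': array([ 0.02982359, -0.03796084, -0.00300671]), 'finger_force': 0.0, 'grip_width': 92.38864564141576}
```

View pics/top0.png

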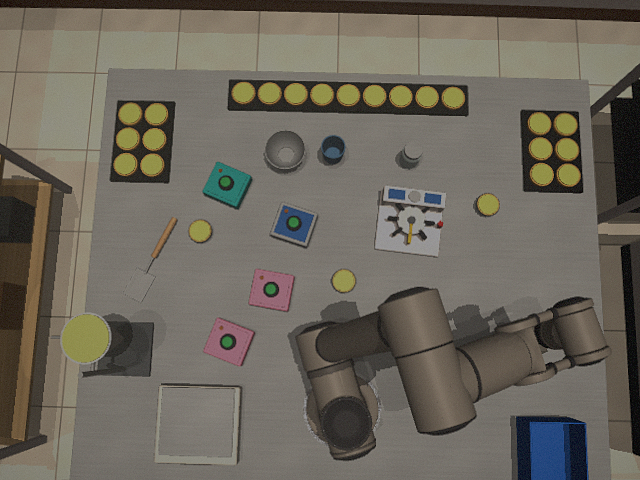

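View pics/side0.png

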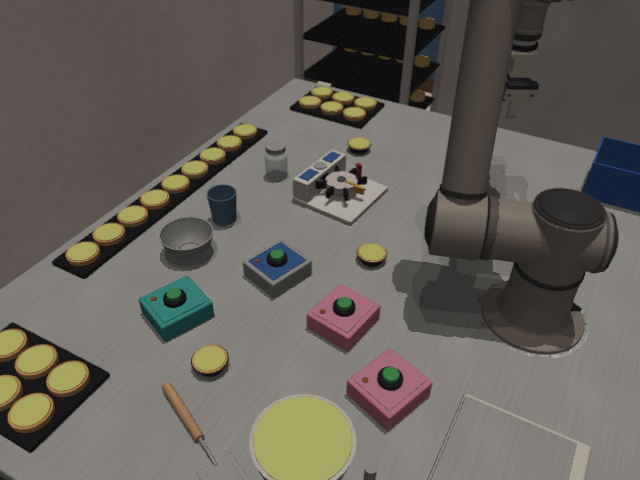

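The top view shows the setter's hub at about (411,220). The yellow tooth points to the front (409,238), and the red pointer is on the right (440,224), so it looks 2 clicks short. Four things could be taken for the store button: the blue-topped box (294,223), turquoise (226,183), pink (271,289) and pink (227,342). I choose the blue/steel one and check it in a crop.

```bash
sed -i 's/np.array(c\["rotation"\])@/R.from_euler("xyz",c["rotation"]).as_matrix()@/; 1a from scipy.spatial.transform import Rotation as R' h.py
python3 - <<'E'
from h import *
im=cv2.imread("pics/top0.png")
cv2.imwrite("pics/c0.png",cv2.resize(im[175:270,260:460],None,fx=4,fy=4,interpolation=cv2.INTER_CUBIC))
for n,u,v,z in(("hub",411,220,54),("btn",294,223,67),("tart",344,281,25)): print(n,px2w("top",u,v,z))
for n,u,v,z in(("hub",342,180,54),("btn",277,256,67)): print(n,px2w("side",u,v,z))
E
```

```text
hub [ 569.  -198.8   54. ]
btn [547.9 156.9  67. ]
tart [380.3   1.1  25. ]
hub [ 564.9 -193.3   54. ]
btn [543.9 170.7  67. ]
```

View pics/c0.png

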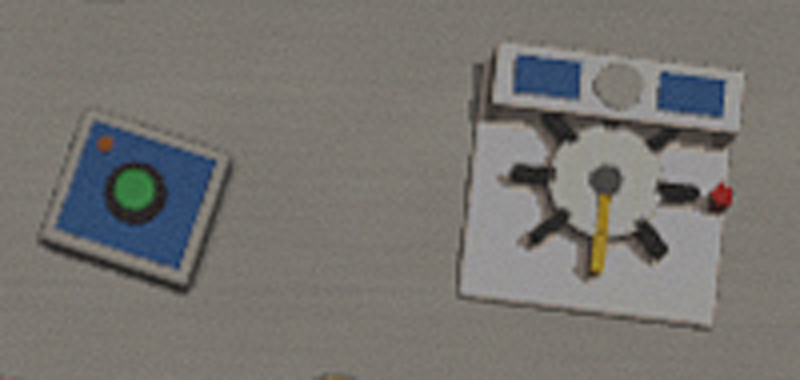

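The crop shows the blue-topped steel box with its green button at crop (134,188). The wheel hub is at (606,180), the yellow tooth tip at the front (597,270), and the red pointer tip at (713,196). A look from the side will settle the positions.

Run:
```python
from h import *
im=cv2.imread("pics/side0.png")
cv2.imwrite("pics/c1.png",cv2.resize(im[145:295,235:395],None,fx=4,fy=4,interpolation=cv2.INTER_CUBIC))
c=lambda u,v:((u+.5)/4-.5+260,(v+.5)/4-.5+175)
for n,u,v,z in(("hub",606,180,54),("tip",597,272,54),("pointer",713,196,54),("plateFL",458,297,14),("plateFR",714,327,14),("btn",134,188,67),("boxL",40,240,45),("boxB",90,112,45),("boxR",230,157,45),("boxF",187,285,45)): print(n,px2w("top",*c(u,v),z))
```

```text
hub [ 570.2 -199.2   54. ]
tip [ 498.7 -192.2   54. ]
pointer [ 559.8 -280.8   54. ]
plateFL [483.6 -90.7  14. ]
plateFR [ 465.  -288.9   14. ]
btn [552.1 159.7  67. ]
boxL [514.5 231.4  45. ]
boxB [615.8 197.   45. ]
boxR [582.9  88.2  45. ]
boxF [482.5 118.2  45. ]
```

View pics/c1.png

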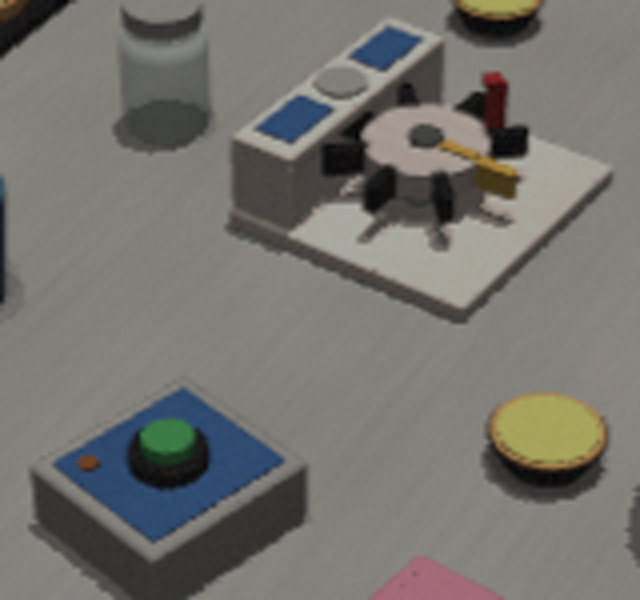

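Side crop: hub at (427,135) and yellow tooth pointing front-right at (517,180). The red post is at (495,85) and the green button at (168,436) on the blue-topped box. That confirms 2 clicks and the box choice.

```bash
cat >> h.py <<'E'
def plan(t,yaw=None,n=10):
    o=bot.get_obs(); p=np.array(o["tool_pos"]); y0=R.from_euler("xyz",o["tcp_rot"]).as_matrix(); y0=np.arctan2(y0[1,0],y0[0,0])
    d=(np.array(t)-p)/n; dy=0 if yaw is None else ((yaw-y0+np.pi)%(2*np.pi)-np.pi)/n
    print("pose",p.round(1),round(y0,3),"t",round(o["time"],2),"F",np.round(o["contact_force"],1),"w",round(o["grip_width"],1))
    for i in range(n):
        M=R.from_euler("xyz",[np.pi,0,y0+dy*i]).as_matrix(); print((M.T@d/80).round(2).tolist(),round(-dy/.1,2))
E
python3 - <<'E'
from h import *
print(px2w("side",341.4,178.4,54),px2w("side",276.6,253.6,67))
plan([502,-166,130],1.466,10)
E
```

```text
[ 569.9 -199.4   54. ] [549.1 164.1  67. ]
pose [ 231.5 -470.8  226.1] 0.457 t 0.1 F [ 1.2 -0.4 -0.4] w 92.4
[0.47, -0.19, 0.12] -1.01
[0.49, -0.14, 0.12] -1.01
[0.5, -0.09, 0.12] -1.01
[0.51, -0.04, 0.12] -1.01
[0.51, 0.01, 0.12] -1.01
[0.51, 0.06, 0.12] -1.01
[0.5, 0.11, 0.12] -1.01
[0.48, 0.16, 0.12] -1.01
[0.47, 0.21, 0.12] -1.01
[0.44, 0.25, 0.12] -1.01
```

Request:
jog_arm([
  {"xyz": [0.47, -0.19, 0.12], "spin": -1},
  {"xyz": [0.49, -0.14, 0.12], "spin": -1},
  {"xyz": [0.5, -0.09, 0.12], "spin": -1},
  {"xyz": [0.51, -0.04, 0.12], "spin": -1},
  {"xyz": [0.51, 0.01, 0.12], "spin": -1},
  {"xyz": [0.51, 0.06, 0.12], "spin": -1},
  {"xyz": [0.5, 0.11, 0.12], "spin": -1},
  {"xyz": [0.48, 0.16, 0.12], "spin": -1},
  {"xyz": [0.47, 0.21, 0.12], "spin": -1},
  {"xyz": [0.44, 0.25, 0.12], "spin": -1},
], gripper=0)

```text
time: 1.35
tool_pos: [505.2, -167.0, 130.1]
tcp_rot: [-3.141, -0.0, 1.46]
contact_force: [0.3, -1.2, -0.2]
grip_width: 0.8
finger_force: 0.0
```

Run:
```python
from h import *
im=bot.capture("side")
cv2.imwrite("pics/c2.png",cv2.resize(im[80:260,280:440],None,fx=3,fy=3,interpolation=cv2.INTER_CUBIC))
plan([503,-167,100],1.466,1)
```

```text
pose [ 507.1 -163.5  128.9] 1.466 t 1.4 F [ 0.7  3.5 -0.3] w 0.5
[-0.05, -0.05, 0.36] -0.0
```

View pics/c2.png

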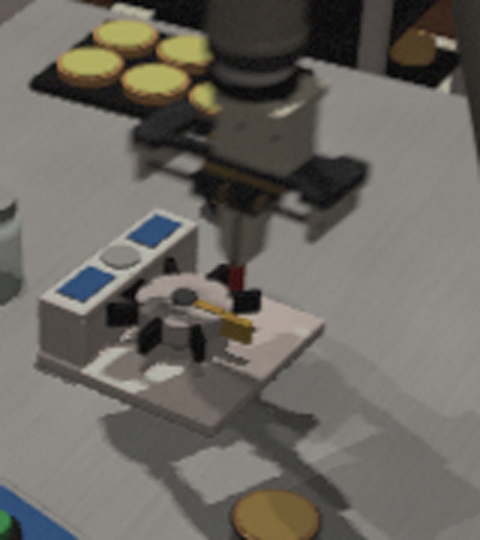

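The picture shows the shut fingers above the gap, between the yellow front tooth and its left neighbour, with nothing touching.

Request:
jog_arm([
  {"xyz": [-0.05, -0.05, 0.1], "spin": 0},
  {"xyz": [0, 0, 0.2], "spin": 0},
  {"xyz": [0, 0, 0.2], "spin": 0},
  {"xyz": [0, 0, 0.2], "spin": 0},
  {"xyz": [0, 0, 0.2], "spin": 0},
  {"xyz": [0, 0, 0.15], "spin": 0},
  {"xyz": [0, 0, 0.1], "spin": 0},
  {"xyz": [0, 0, 0], "spin": 0},
  {"xyz": [0, 0, 0], "spin": 0},
  {"xyz": [0, 0, 0], "spin": 0},
])

```text
time: 2.65
tool_pos: [500.5, -171.8, 39.2]
tcp_rot: [3.141, 0.0, 1.457]
contact_force: [-0.5, 0.3, 0.5]
grip_width: 0.4
finger_force: 0.0
```

Request:
jog_arm([
  {"xyz": [-0.06, 0, 0], "spin": 0},
  {"xyz": [-0.06, 0, 0], "spin": 0},
  {"xyz": [-0.06, 0, 0], "spin": 0},
  {"xyz": [-0.06, 0, 0], "spin": 0},
  {"xyz": [-0.06, 0, 0], "spin": 0},
  {"xyz": [-0.06, 0, 0], "spin": 0},
  {"xyz": [-0.06, 0, 0], "spin": 0},
  {"xyz": [-0.06, 0, 0], "spin": 0},
  {"xyz": [-0.05, 0, 0], "spin": 0},
  {"xyz": [0, 0, 0], "spin": 0},
])

```text
time: 3.9
tool_pos: [495.3, -214.1, 38.7]
tcp_rot: [3.142, 0.0, 1.456]
contact_force: [-1.3, -0.9, -0.1]
grip_width: 0.2
finger_force: 0.0
```

Request:
jog_arm([
  {"xyz": [0, 0, 0], "spin": 0},
  {"xyz": [0, 0, 0], "spin": 0},
  {"xyz": [0, 0, -0.2], "spin": 0},
  {"xyz": [0, 0, -0.3], "spin": 0},
  {"xyz": [0, 0, -0.3], "spin": 0},
  {"xyz": [0.26, 0, 0], "spin": 0},
  {"xyz": [0.27, 0, 0], "spin": 0},
  {"xyz": [0, 0, 0], "spin": 0},
  {"xyz": [0, 0, 0], "spin": 0},
  {"xyz": [0, 0, 0], "spin": 0},
])

```text
time: 5.15
tool_pos: [500.1, -172.0, 102.5]
tcp_rot: [-3.141, 0.0, 1.456]
contact_force: [-0.0, -0.7, 0.2]
grip_width: 0.5
finger_force: 0.0
```

Run:
```python
from h import *
im=bot.capture("side")
cv2.imwrite("pics/c3.png",cv2.resize(im[80:260,280:440],None,fx=3,fy=3,interpolation=cv2.INTER_CUBIC))
plan([503,-167,100],1.466,1)
```

```text
pose [ 500.1 -172.   102.5] 1.456 t 5.2 F [-0.1  1.2  0.2] w 0.2
[0.07, 0.03, 0.03] -0.1
```

View pics/c3.png

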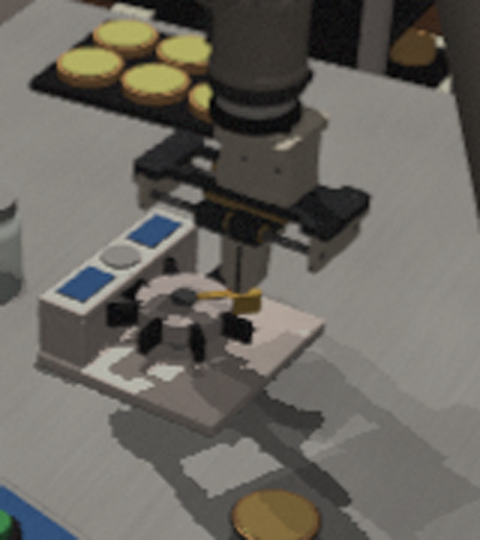

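The wheel went exactly one click: the yellow tooth now lies where its right-hand neighbour was, at crop (250,300). The setter has not moved, so I repeat once.

Request:
jog_arm([
  {"xyz": [0, 0, 0.2], "spin": 0},
  {"xyz": [0, 0, 0.2], "spin": 0},
  {"xyz": [0, 0, 0.2], "spin": 0},
  {"xyz": [0, 0, 0.2], "spin": 0},
  {"xyz": [0, 0, 0], "spin": 0},
  {"xyz": [0, 0, 0], "spin": 0},
  {"xyz": [-0.06, 0, 0], "spin": 0},
  {"xyz": [-0.06, 0, 0], "spin": 0},
  {"xyz": [-0.06, 0, 0], "spin": 0},
  {"xyz": [-0.06, 0, 0], "spin": 0},
])

```text
time: 6.45
tool_pos: [498.2, -191.2, 38.9]
tcp_rot: [3.141, 0.0, 1.457]
contact_force: [1.0, 1.8, 0.3]
grip_width: 0.2
finger_force: 0.6
```

Request:
jog_arm([
  {"xyz": [-0.06, 0, 0], "spin": 0},
  {"xyz": [-0.06, 0, 0], "spin": 0},
  {"xyz": [-0.06, 0, 0], "spin": 0},
  {"xyz": [-0.06, 0, 0], "spin": 0},
  {"xyz": [-0.05, 0, 0], "spin": 0},
  {"xyz": [0, 0, 0], "spin": 0},
  {"xyz": [0, 0, 0], "spin": 0},
  {"xyz": [0, 0, 0], "spin": 0},
  {"xyz": [0, 0, -0.2], "spin": 0},
  {"xyz": [0, 0, -0.3], "spin": 0},
])

```text
time: 7.7
tool_pos: [495.1, -213.6, 79.6]
tcp_rot: [-3.141, -0.0, 1.457]
contact_force: [0.4, 0.3, 0.2]
grip_width: 0.1
finger_force: 0.0
```

Request:
jog_arm([
  {"xyz": [0, 0, -0.3], "spin": 0},
  {"xyz": [0, 0, -0.4], "spin": 0},
  {"xyz": [0.4, 0, 0], "spin": 0},
  {"xyz": [0.5, 0, 0], "spin": 0},
  {"xyz": [0.5, 0, 0], "spin": 0},
  {"xyz": [0.5, 0, 0], "spin": 0},
  {"xyz": [0.5, 0, 0], "spin": 0},
  {"xyz": [0.5, 0, 0], "spin": 0},
  {"xyz": [0, 0, 0], "spin": 0},
  {"xyz": [0, 0, 0], "spin": 0},
])

```text
time: 8.95
tool_pos: [521.9, 16.4, 135.4]
tcp_rot: [3.141, 0.0, 1.457]
contact_force: [0.6, -0.3, -0.1]
grip_width: 0.4
finger_force: 0.0
```

Run:
```python
from h import *
im=bot.capture("side"); t=bot.capture("top")
a=cv2.resize(im[100:300,230:430],None,fx=2.5,fy=2.5,interpolation=cv2.INTER_CUBIC)
cv2.imwrite("pics/c4.png",a)
cv2.imwrite("pics/t4.png",cv2.resize(t[175:270,260:460],None,fx=4,fy=4,interpolation=cv2.INTER_CUBIC))
plan([550,161,110],1.456,5)
```

```text
pose [521.8  15.7 135.1] 1.456 t 9.05 F [ 0.4 -0.4  0.2] w 0.5
[0.37, 0.03, 0.06] -0.0
[0.37, 0.03, 0.06] -0.0
[0.37, 0.03, 0.06] -0.0
[0.37, 0.03, 0.06] -0.0
[0.37, 0.03, 0.06] -0.0
```

View pics/c4.png

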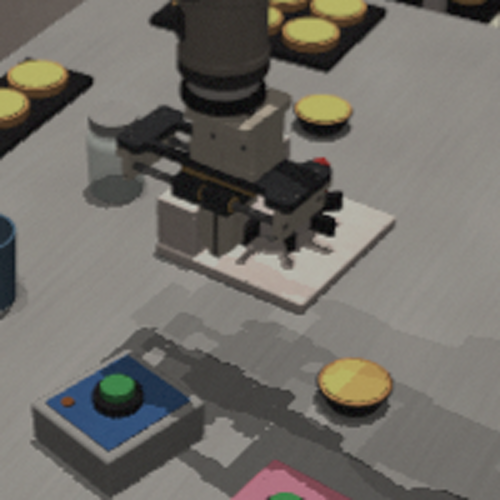

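View pics/t4.png

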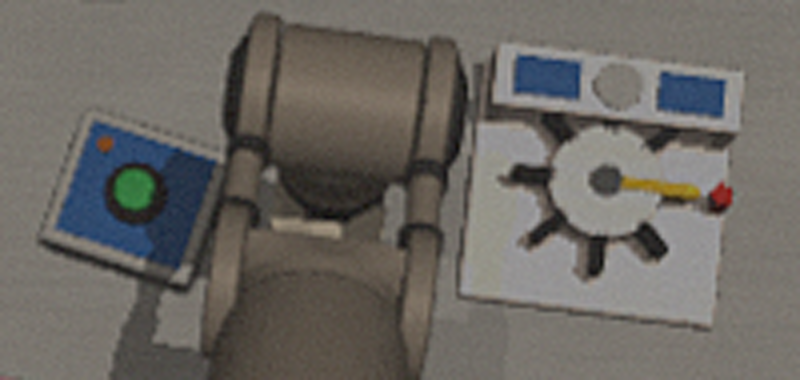

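The yellow tooth now rests at the red pointer (crop (690,190) against (720,195)), and the setter stands where it was. Next is the green button.

Request:
jog_arm([
  {"xyz": [0.37, 0.03, 0], "spin": 0},
  {"xyz": [0.37, 0.03, 0], "spin": 0},
  {"xyz": [0.37, 0.03, 0], "spin": 0},
  {"xyz": [0.37, 0.03, 0], "spin": 0},
  {"xyz": [0.37, 0.03, 0], "spin": 0},
  {"xyz": [0, 0, 0.2], "spin": 0},
  {"xyz": [0, 0, 0.2], "spin": 0},
  {"xyz": [0, 0, 0.2], "spin": 0},
  {"xyz": [0, 0, 0.1], "spin": 0},
  {"xyz": [0, 0, 0], "spin": 0},
])

```text
time: 10.3
tool_pos: [550.1, 161.9, 77.9]
tcp_rot: [-3.14, 0.001, 1.456]
contact_force: [0.7, 0.5, 0.9]
grip_width: 0.4
finger_force: 0.0
```

Run:
```python
from h import *
im=bot.capture("side")
cv2.imwrite("pics/c5.png",cv2.resize(im[180:310,210:350],None,fx=4,fy=4,interpolation=cv2.INTER_CUBIC))
plan([550,161,61],1.456,1)
```

```text
pose [550.6 162.1  78.6] 1.456 t 10.35 F [-0.2  0.5  0.4] w 0.3
[-0.01, -0.01, 0.22] 0.0
```

View pics/c5.png

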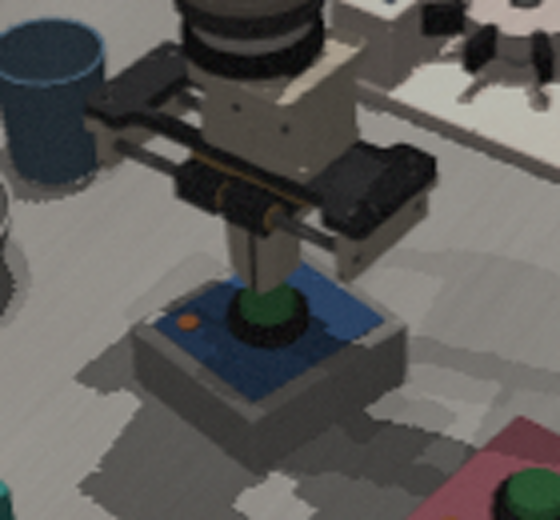

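The fingertips (265,292) are centred just above the green button (268,305), so I press slowly.

Request:
jog_arm([
  {"xyz": [0, 0, 0.05], "spin": 0},
  {"xyz": [0, 0, 0.05], "spin": 0},
  {"xyz": [0, 0, 0.03], "spin": 0},
  {"xyz": [0, 0, 0.03], "spin": 0},
  {"xyz": [0, 0, 0.02], "spin": 0},
  {"xyz": [0, 0, 0.02], "spin": 0},
  {"xyz": [0, 0, 0.01], "spin": 0},
  {"xyz": [0, 0, 0.01], "spin": 0},
  {"xyz": [0, 0, 0], "spin": 0},
  {"xyz": [0, 0, 0], "spin": 0},
])

```text
time: 11.6
tool_pos: [550.5, 162.4, 61.3]
tcp_rot: [3.141, -0.0, 1.457]
contact_force: [-1.9, 0.0, 4.5]
grip_width: 0.4
finger_force: 2.5
```

Request:
jog_arm([
  {"xyz": [0, 0, 0.01], "spin": 0},
  {"xyz": [0, 0, 0.01], "spin": 0},
  {"xyz": [0, 0, 0.01], "spin": 0},
  {"xyz": [0, 0, 0], "spin": 0},
  {"xyz": [0, 0, 0], "spin": 0},
  {"xyz": [0, 0, 0], "spin": 0},
  {"xyz": [0, 0, 0], "spin": 0},
  {"xyz": [0, 0, 0], "spin": 0},
  {"xyz": [0, 0, 0], "spin": 0},
  {"xyz": [0, 0, 0], "spin": 0},
])

```text
time: 12.85
tool_pos: [550.6, 162.5, 61.0]
tcp_rot: [3.14, -0.0, 1.457]
contact_force: [-7.0, -2.0, 21.0]
grip_width: 0.3
finger_force: 10.3
```

The force rose to 21 N with no further travel, so the button is fully down. I lift off.

Request:
jog_arm([
  {"xyz": [0, 0, -0.05], "spin": 0},
  {"xyz": [0, 0, -0.1], "spin": 0},
  {"xyz": [0, 0, -0.3], "spin": 0},
  {"xyz": [0, 0, -0.4], "spin": 0},
  {"xyz": [0, 0, -0.4], "spin": 0},
  {"xyz": [-0.4, 0, 0], "spin": 0},
  {"xyz": [-0.5, 0, 0], "spin": 0},
  {"xyz": [-0.4, 0, 0], "spin": 0},
  {"xyz": [0, 0, 0], "spin": 0},
  {"xyz": [0, 0, 0], "spin": 0},
])

```text
time: 14.1
tool_pos: [538.8, 59.4, 158.6]
tcp_rot: [3.142, -0.0, 1.456]
contact_force: [0.3, 0.0, -0.8]
grip_width: 0.8
finger_force: 0.0
```

Run:
```python
from h import *
t=bot.capture("top")
cv2.imwrite("pics/t6.png",cv2.resize(t[175:270,260:460],None,fx=4,fy=4,interpolation=cv2.INTER_CUBIC))
plan([550,161,61],1.456,1)
```

```text
pose [538.8  59.8 158.6] 1.457 t 14.15 F [ 0.4  0.3 -0.1] w 0.3
[1.27, -0.0, 1.22] 0.01
```

View pics/t6.png

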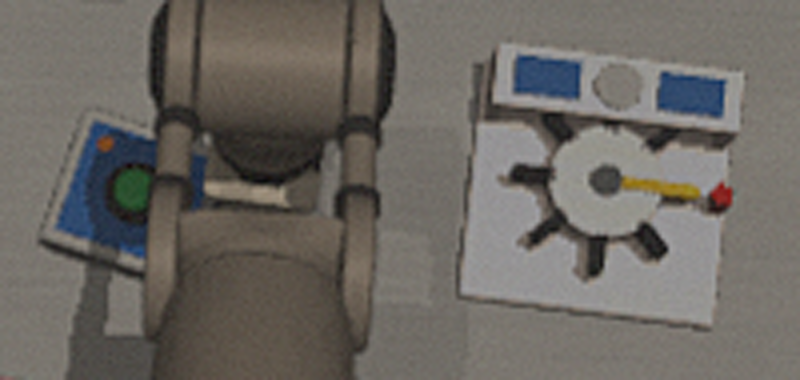

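The yellow tooth is still at the pointer, crop (690,190), the setter has not moved, and the arm is clear of everything.

```bash
python3 -c "
from plant import bot
print(bot.close_job())"
```

```text
the job is handed in; nothing more can be done
None
```

The job is handed in: I flicked the wheel two clicks so the yellow tooth rests at the red pointer, then pressed the green button fully down and released it, with the setter unmoved and the arm clear.

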